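# Flip the finished foot's marker paddle

## Task

Two repaired furniture feet stand on the bench, each on its own board next to a hinged wooden marker paddle. The round turned foot is finished: with the fingertips push the paddle on its board gently up and right over its pivot until it lies flat on the other side and shows its other face, then let go of it. Do not pick anything up, and leave the square foot's paddle, both feet and everything else on the bench where they are.

Things in the scene. Friction and masses are not known exactly. Their poses are not given: they have to be found in the camera images.
- turned_paddle (a joint): The marker of the turned foot (the one to flip): wooden flip-over paddle, angle in rad. 0: leaf level on the -x side of its pivot, face with a straight bar up; 1.57: upright; 3.14 (far stop): leaf level on the +x side, face with a round disc up. Starts between 0 and 0.25. 30 to 55 g; a stiff hinge (about 0.04 N m) keeps it at any angle where it is left.
- square_paddle (a joint): The marker of the square foot (to be left alone): same build and meaning as turned_paddle.
- turned_pivot (a point): On the turned foot's marker: centre of its pivot, 85 mm above the table. y: the pivot's line (level); z: up; x: level, from the side where the leaf starts to the side where it has to end. Carried by two upright cheeks, 18 mm in x, 8 mm thick, centred 35 mm either side in y (62 mm free between), up to 9 mm above the pivot. Below the paddle is only the 12 mm board.
- square_pivot (a point): On the square foot's marker: as turned_pivot.
- turned_tip (a point): Middle of the outer end of the turned foot's paddle, in mid-thickness. The leaf is 8 mm thick, 56 mm wide and reaches 95 mm from the pivot; opposite the leaf a tail 30 mm wide, 8 mm thick reaches 45 mm past the pivot, in line with the leaf, so pressing the tail down raises the leaf.
- square_tip (a point): The same point on the square foot's paddle.
- turned_stand: The bench board of the turned foot's marker (fixed): 150 x 190 x 12 mm light wood. Its axes are those of pivot turned_pivot. The turned foot stands on it, 90 mm to the +y side of the paddle's centre line. Origin: on the table under its centre line, 40 mm to the +y side of the paddle's centre line.
- square_stand: The bench board of the square foot's marker (fixed): 150 x 190 x 12 mm light wood. Its axes are those of pivot square_pivot. The square foot stands on it, 90 mm to the +y side of the paddle's centre line. Origin as for turned_stand.
- turned_foot_mid (a point): Middle of the turned furniture foot: loose, round, bulging, dark wood, 56 mm across, 55 mm high, upright on its board.
- square_foot_mid (a point): Middle of the square furniture foot: loose block, 50 x 50 x 55 mm, light lower half and dark upper half, upright on its board.
- wax_tin: Bystander: small tin, 44 mm across, 35 mm high, between the boards. Origin under it.
- brass_knob: Bystander: brass drawer knob, 32 mm across and high, between the boards. Origin under it.
- offcut: Bystander: wood offcut 90 x 35 x 22 mm, beyond the boards. Origin under its centre.
- jar: Bystander: amber glass jar, 60 mm across, 75 mm high, on the left. Origin under it.
- mallet: Bystander: hammer lying on the right, about 0.25 m long. Origin under it.
- brush: Bystander: brush lying at the far edge. Origin under it.
- mug: Bystander: white mug, 76 mm across, 85 mm high, on the right. Origin under it.

How it is judged:
At the end, for the whole second after the job is handed in: The turned foot's paddle lies over on the other side, within about 0.19 rad (11 degrees) of its far stop, and at rest. The square foot's paddle tip is within 15 mm, both feet within 20 mm and all other loose things within 30 mm of where they began (value of joint turned_paddle above 2.95 rad and velocity of joint turned_paddle between -0.1 and 0.1 rad/s and distance of square_tip from where it was at the start of the episode below 0.015 m and distance of each of turned_foot_mid, square_foot_mid from where it was at the start of the episode below 0.02 m and distance of each of wax_tin, brass_knob, offcut, jar, mallet, brush, mug from where it was at the start of the episode below 0.03 m); the robot touches nothing.
It fails at once if a furniture foot is pushed, lifted or carried (more than 20 mm) (distance of any of turned_foot_mid, square_foot_mid from where it was at the start of the episode above 0.02 m).
It fails at once if the square foot's paddle is moved (tip more than 15 mm) (distance of square_tip from where it was at the start of the episode above 0.015 m).
It fails at once if a bystander is pushed, lifted or carried (more than 30 mm) (distance of any of wax_tin, brass_knob, offcut, jar, mallet, brush, mug from where it was at the start of the episode above 0.03 m).
It fails at once if the paddle is slapped over (faster than 8 rad/s) (velocity of joint turned_paddle above 8 rad/s).
It fails at once if the paddle is pressed roughly (more than 40 N) (contact force between the fingers and turned_paddle above 40 N).
It also fails if it takes over 48 s, if anything falls off the work surface, if the arm or the gripper's body presses on something with over 40 N, if the wrist force passes 120 N, or if a joint passes its speed limit or range.

## Robot

A 7-joint arm with a two-finger parallel gripper is mounted at the origin on the work surface. World frame = base frame: x ahead of the robot, y to its left, z up, the work surface at z = 0. Lengths are in m, angles in rad, forces in N, time in s.
With the tool pointing down it reaches from about 0.4 to 0.85 m from the base axis. Payload 6.9 kg.
Tool frame: the origin (TCP) lies midway between the tips of the shut fingers; the grasp point (between the pads) lies behind it (ctrl.pinch_z is the z of the grasp point in the tool frame, in m); z points along the fingers, y is the line along which they close (so a half turn about z gives the same grasp; the last joint's range is limited). The gripper opens to 85 mm and grips with 20 to 120 N. Pads are 22 mm wide; open, the fingers measure 114 mm over their backs; the gripper's body (76 mm by 85 mm) begins 54 mm behind the grasp point. The pads swing forward as they close: fully open they stand 13 mm farther back than shut.
Start: joints at [-1.23, 0.507, -0.238, 1.5, 0.126, 1.149, -0.155], TCP at [0.145, 0.608, 0.231] pointing down, gripper open.
Joint ranges: [-3.08, 3.08], [-0.24, 2.05], [-1.43, 1.35], [0, 2.5], [-1.52, 4.66], [0.17, 1.96], [-2.89, 2.89]. Speed limits (rad/s): [2.39, 2.39, 3.14, 3.14, 3.14, 3.14, 3.14].

## Interface

Orientations are given as a unit quaternion [w, x, y, z].
In Python, from station import ctrl, get_state, vision, ticket, models gives the robot as it stands. Calls block until the motion is done:
- ctrl.movep(position, orientation): joint-space move of the TCP to a pose.
- ctrl.movel(position, frame=None, max_speed=0.15): straight line of the TCP; frame=None keeps the orientation; max_speed is the mean speed in m/s.
- ctrl.set_joints(angles): joint-space move.
- ctrl.ungrasp() and ctrl.close_gripper(force=None): open the fingers fully, or close them until they stop; force is the grip in N (None keeps the last).
- ctrl.pause(seconds).
- ctrl.ik(position, orientation): joint angles nearest the present ones, or None.
- get_state(): the state.
- vision.grab_frame(name): name is "side" or "top" or "wrist"; returns (picture, depth): 400x640x3 uint8, blue, green, red; 400x640 float32, m along the optical axis (not along the pixel's ray), 0 where there is no reading.
- vision.camera_info(name): a dict with "mtx" (3x3 intrinsics, pixels), "dist_coeffs" ([k1, k2, p1, p2, k3] as OpenCV has them; the pictures are not rectified), "R" (3x3) and "t" (3): a world point X has camera coordinates R X + t; the wrist camera has in their place "hand_eye" (4x4, takes a point from camera to tool coordinates, whose origin is the TCP and whose axes are the flange's). Camera axes: x right, y down, z forward; pixel columns grow to the right and rows downward; lengths in m; the calibration is good to about 2 mm. A picture is of the moment at which its call begins: read the wrist's pose just before it. camera_info takes no time and is no camera call.
A pose or a line that the arm cannot do raises ctrl.Unreachable and nothing moves.
- ticket.close_job(): hands the job in; it is judged then, once.
Trained networks look in the newest picture that a camera, given by its name, has taken for a name from the list of things; names that differ only in an ending like _2 or _b are one class to them, and where a whole thing is asked for, a point or a joint stands for the part that bears it (a point fixed in the world has none). Each returns a list of dicts, best first, with "p" (0 to 1); they miss things now and then, are a little off and sometimes report something else, mostly with a low value. They report only what shows in the picture. A call takes as long as a camera call.
- models.recognise(camera, target): "point" ([column, row] in pixels, amid what is visible of it).
- models.masks_of(camera, target): "mask" (400x640 bool, what is visible of it) and "point" ([column, row] in pixels, amid what is visible of it).
The state is a dict: "time": time; "qpos": joint angles; "qd": joint speeds; "tau": joint torques, N m; "tcp_pos": TCP position; "eef_rot": TCP orientation; "contact_force": force on the tool from outside, world axes, zero at the start; "wrist_torque": the same for the moment, N m; "width": finger opening in m; "gripper_force": force on a finger pad.
Only numpy, scipy, OpenCV 4.12 (cv2) and the standard library are available. Lean on these libraries where they do the work, as an engineer would, in place of code of your own. Each camera call takes 0.05 s, during which the arm holds its last target. There are 200 camera calls.

## Working session

There is one attempt and no reset: what is moved stays moved. The work goes in short steps, each a Python script; the robot and the scene stay as the last script left them, time stands still between calls to the robot, and variables do not carry over. Pictures are saved under pics/ and viewed, at most 10 in all, crops included, and the job is handed in when it is done.

```bash
ls; mkdir -p pics
cat > h.py <<'E'
import numpy as np, cv2
from station import ctrl, get_state, vision, ticket, models
def world(cam, px, depth):
    i=vision.camera_info(cam); K=np.array(i["mtx"],float)
    px=np.atleast_2d(np.array(px,float))
    n=cv2.undistortPoints(px[:,None],K,np.array(i["dist_coeffs"],float))[:,0]
    c=np.c_[n,np.ones(len(n))]*np.atleast_1d(depth)[:,None]
    return (c-np.array(i["t"]).ravel())@np.array(i["R"])
def maskpts(cam,mask,d):
    r,c=np.nonzero(mask&(d>0)); return world(cam,np.c_[c,r],d[r,c])
E
python3 - <<'E'
from h import *
s=get_state(); print(s["time"],s["tcp_pos"],s["eef_rot"],ctrl.pinch_z)
for cam in ("top","side"):
    im,d=vision.grab_frame(cam); cv2.imwrite(f"pics/{cam}0.png",im); np.save(f"{cam}0.npy",d)
    for t in ("turned_paddle","square_paddle","turned_stand","square_stand","turned_foot_mid","square_foot_mid"):
        for m in models.masks_of(cam,t)[:3]:
            P=maskpts(cam,m["mask"],d)
            print(cam,t,round(m["p"],2),np.round(m["point"]),m["mask"].sum(),np.round(np.median(P,0),3) if len(P) else None,np.round(np.percentile(P,[3,97],axis=0),3).tolist() if len(P) else None)
E
```

```text
pics
0.0 [0.14536714 0.60732103 0.23041871] [-8.59810075e-05  1.17129928e-01  9.93116172e-01 -9.16953678e-04] -0.0187
top turned_paddle 0.59 [263. 239.] 579 [0.518 0.181 0.09 ] [[0.469, 0.148, 0.083], [0.587, 0.221, 0.097]]
top square_paddle 0.7 [387. 230.] 591 [ 0.54  -0.238  0.093] [[0.488, -0.272, 0.083], [0.611, -0.214, 0.102]]
top square_paddle 0.5 [428. 185.] 580 [ 0.691 -0.385  0.027] [[0.649, -0.416, -0.001], [0.745, -0.344, 0.089]]
top turned_stand 0.73 [259. 226.] 2397 [0.563 0.197 0.015] [[0.475, 0.114, 0.003], [0.656, 0.301, 0.095]]
top turned_stand 0.62 [429. 187.] 558 [ 0.691 -0.383  0.025] [[0.649, -0.415, -0.001], [0.742, -0.344, 0.089]]
top square_stand 0.6 [376. 223.] 2184 [ 0.556 -0.201  0.016] [[0.488, -0.273, 0.006], [0.641, -0.098, 0.099]]
top square_stand 0.4 [356. 223.] 235 [ 0.567 -0.14   0.068] [[0.544, -0.164, 0.016], [0.591, -0.114, 0.076]]
top turned_foot_mid 0.63 [247. 213.] 197 [0.607 0.237 0.065] [[0.585, 0.217, 0.038], [0.63, 0.259, 0.075]]
top square_foot_mid 0.56 [357. 221.] 221 [ 0.567 -0.14   0.068] [[0.544, -0.161, 0.06], [0.591, -0.116, 0.075]]
side turned_paddle 0.78 [253. 185.] 526 [0.522 0.174 0.09 ] [[0.466, 0.139, 0.015], [0.588, 0.239, 0.092]]
side square_paddle 0.58 [366. 257.] 1016 [ 0.537 -0.243  0.092] [[0.484, -0.279, 0.08], [0.617, -0.203, 0.097]]
side turned_stand 0.62 [265. 201.] 2099 [0.541 0.169 0.014] [[0.473, 0.104, 0.006], [0.64, 0.255, 0.092]]
side turned_stand 0.25 [219. 162.] 427 [0.559 0.451 0.047] [[0.539, 0.44, 0.007], [0.589, 0.484, 0.078]]
side square_stand 0.57 [368. 273.] 3574 [ 0.534 -0.237  0.014] [[0.481, -0.286, 0.006], [0.636, -0.118, 0.096]]
side square_foot_mid 0.65 [342. 247.] 715 [ 0.555 -0.152  0.059] [[0.539, -0.169, 0.015], [0.589, -0.115, 0.07]]
```

Run:
```python
import cv2
a=cv2.resize(cv2.imread("pics/top0.png")[160:280,180:460],None,fx=2.8,fy=2.8,interpolation=2)
cv2.imwrite("pics/topc.png",a)
a=cv2.resize(cv2.imread("pics/side0.png")[130:250,190:350],None,fx=5,fy=5,interpolation=2)
cv2.imwrite("pics/sidec.png",a)
```

```text
(no output)
```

View pics/topc.png

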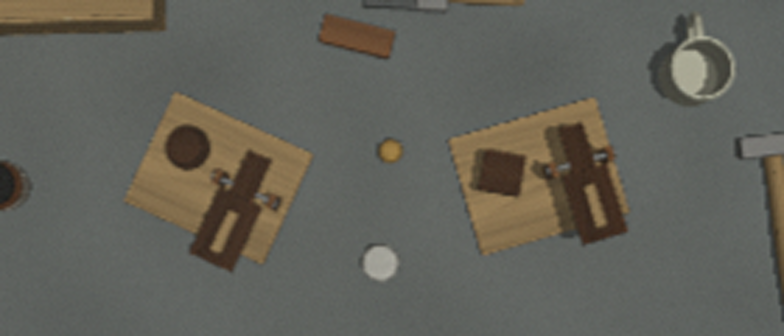

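View pics/sidec.png

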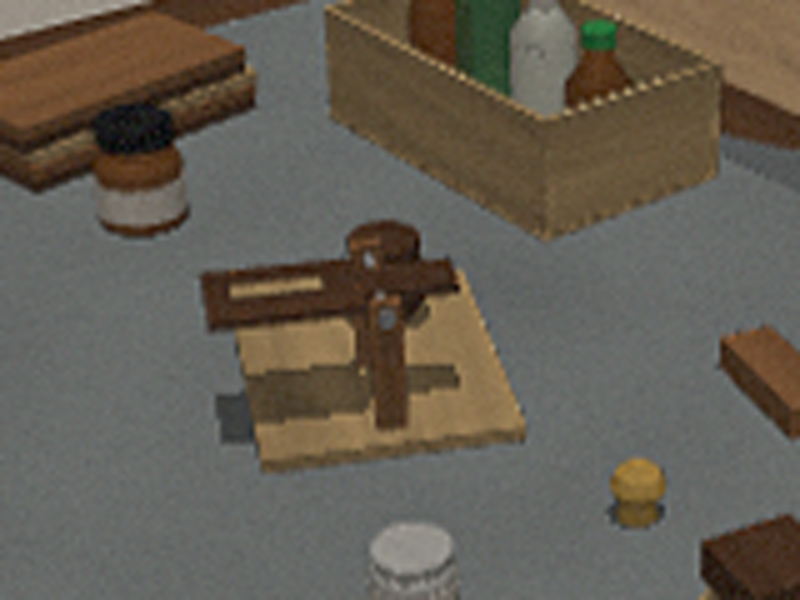

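The top crop shows the round foot (px ≈247,212) on the left board. Its paddle's leaf points toward the robot (px ≈257,249) and its tail points away (≈271,219), which agrees with the networks. Next I fit the pivot frame from both the paddle and the board.

Run:
```python
from h import *
im,d=vision.grab_frame("top")
S=maskpts("top",models.masks_of("top","turned_stand")[0]["mask"],d)
Pm=models.masks_of("top","turned_paddle")[0]["mask"]; P=maskpts("top",Pm,d)
f=models.masks_of("top","turned_foot_mid")[0]; F=maskpts("top",f["mask"],d); F=F[F[:,2]>.05]
B=S[(S[:,2]<.03)]; r=cv2.minAreaRect(B[:,:2].astype(np.float32)*1000); print("stand rect",r)
im,d=vision.grab_frame("side"); P2=maskpts("side",models.masks_of("side","turned_paddle")[0]["mask"],d)
for n,Q in (("top",P),("side",P2)):
    Q=Q[(Q[:,2]>.075)&(Q[:,2]<.13)]
    r=cv2.minAreaRect(Q[:,:2].astype(np.float32)*1000); print(n,r)
    u=np.linalg.svd(Q[:,:2]-Q[:,:2].mean(0),full_matrices=False)[2][0]; u*=np.sign(u[0])
    v=np.array([-u[1],u[0]]); a=Q[:,:2]@u; b=Q[:,:2]@v
    print("yaw",np.degrees(np.arctan2(u[1],u[0])),"ext",np.percentile(a,[0,1,99,100]),np.percentile(b,[0,2,98,100]))
    # leaf middle line
    k=a<a.min()+.07; bm=(np.percentile(b[k],2)+np.percentile(b[k],98))/2
    tl=a.max()-.045; print("pivot(from tail)",u*tl+v*bm,"from leaf",u*(a.min()+.095)+v*bm, "leaf width",np.ptp(b[k]))
    A=np.c_[Q[:,0]@np.eye(1) if 0 else a-tl,np.ones(len(a))]; print("slope,z0",np.linalg.lstsq(A,Q[:,2],rcond=None)[0])
print("foot",np.median(F,0))
```

```text
stand rect ((573.3296508789062, 209.24636840820312), (193.15780639648438, 155.3160400390625), 64.74761962890625)
top ((530.9171752929688, 177.23069763183594), (53.997989654541016, 137.32481384277344), 64.5455322265625)
yaw -25.428988655793493 ext [0.33471369 0.33696303 0.4688825  0.47204194] [0.36103239 0.36310197 0.41259298 0.41503139]
pivot(from tail) [0.55215991 0.16680255] from leaf [0.55457282 0.16565532] leaf width 0.05399899786785545
slope,z0 [-0.00998519  0.09016123]
side ((530.759521484375, 174.9727783203125), (70.3681640625, 140.17721557617188), 64.02873229980469)
yaw -24.413282937515124 ext [0.34026888 0.34162099 0.47911184 0.48127169] [0.34303269 0.35105159 0.40711983 0.4132623 ]
pivot(from tail) [0.55407944 0.16516756] from leaf [0.55316629 0.16558204] leaf width 0.0617934295441383
slope,z0 [-0.00804632  0.08950292]
foot [0.60998984 0.23924641 0.06691825]
```

```bash
cat >> h.py <<'E'
from scipy.spatial.transform import Rotation as Ro
YAW=np.radians(-25.1); PIV=np.array([.5535,.166,.085])
U=np.array([np.cos(YAW),np.sin(YAW),0]); V=np.array([-U[1],U[0],0])
def W(x,z): return PIV+U*x+np.array([0,0,z])   # pivot-frame x,z -> world
def quat(s):
    y=s*V; z=np.array([0,0,-1.]); q=Ro.from_matrix(np.c_[np.cross(y,z),y,z]).as_quat(); return q[[3,0,1,2]]
def st(n):
    s=get_state(); p=np.array(s["tcp_pos"])-PIV
    print(n,round(s["time"],1),"xyz mm",np.round([p@U*1e3,p@V*1e3,p[2]*1e3],1),"F",np.round(s["contact_force"],1))
E
python3 - <<'E'
from h import *
q0=np.array(get_state()["qpos"])
best=None
for s in (1,-1):
    j=ctrl.ik(W(.036,.12),quat(s)); print(s,j)
    if j is not None:
        c=np.abs(np.array(j)-q0).max()
        if best is None or c<best[0]: best=(c,s)
s=best[1]; print("s",s)
for x,z in ((.036,-.03),(-.115,.06),(.06,.0)): print(ctrl.ik(W(x,z),quat(s)) is not None)
ctrl.close_gripper(20)
ctrl.movep(W(.036,.12),quat(s)); st("above tail")
ctrl.movel(W(.036,.025),max_speed=.12); st("near")
for z in (.008,.002,-.006,-.014,-.022):
    ctrl.movel(W(.036,z),max_speed=.03); st(z)
im,d=vision.grab_frame("side"); cv2.imwrite("pics/side1.png",cv2.resize(im[130:250,190:350],None,fx=5,fy=5,interpolation=2))
E
```

```text
1 [-0.31379209  0.49218984  0.03431381  1.59761644 -0.01866846  1.05210659
  0.85842557]
-1 [-0.89273078  0.74716349  1.15123251  1.60511528 -0.70887739  1.26417807
 -1.6238093 ]
s 1
True
True
True
above tail 4.0 xyz mm [ 35.    1.3 120. ] F [-0.1  1.   0.1]
near 5.0 xyz mm [36.4  0.4 25.7] F [-0.8  0.3  1.2]
0.008 5.7 xyz mm [36.1  0.   8. ] F [-0.1 -0.3  0.4]
0.002 6.0 xyz mm [35.8 -0.1  1.8] F [ 0.2 -0.5 -0.8]
-0.006 6.5 xyz mm [35.9 -0.1 -6.3] F [-0.   1.4 -0.5]
-0.014 6.9 xyz mm [ 35.9  -0.2 -14.3] F [-0.   0.6  0.5]
-0.022 7.3 xyz mm [ 35.7  -0.2 -22.4] F [-0.4  1.1 -0.2]
```

View pics/side1.png

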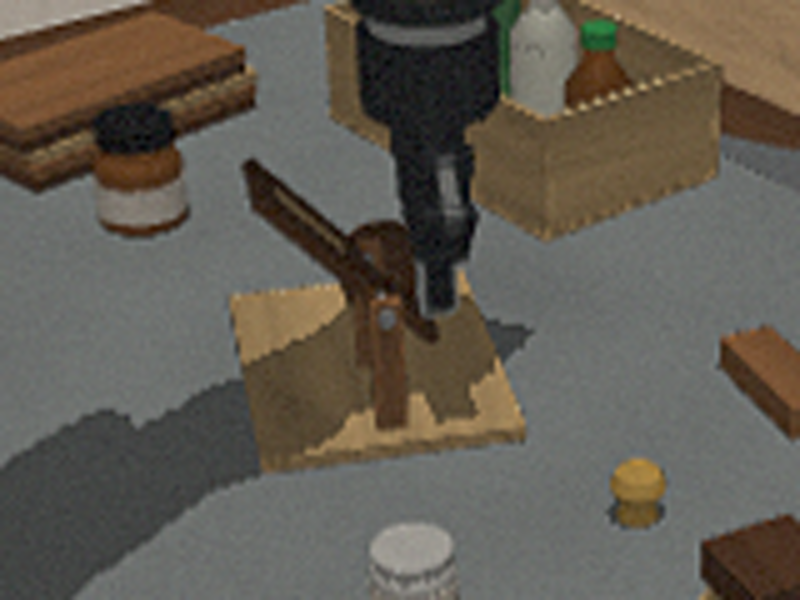

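The fingers are pressing the tail and the leaf stands at about 45° (tip at crop ≈245,165), with nothing else moved. Next I go behind the leaf and push it over in an arc, watching the force.

Run:
```python
from h import *
w=.011
ctrl.movel(W(.036,.16),max_speed=.15)
ctrl.movel(W(-.12,.16),max_speed=.15)
ctrl.movel(W(-.12,.052),max_speed=.15); st("behind")
ctrl.movel(W(-.07,.052),max_speed=.05); st("a")
ctrl.movel(W(-.04,.055),max_speed=.05); st("b")
ctrl.movel(W(-.015,.055),max_speed=.05); st("upright")
im,d=vision.grab_frame("side"); cv2.imwrite("pics/side2.png",cv2.resize(im[100:250,170:370],None,fx=4,fy=4,interpolation=2))
for ph in (75,60,47,35,24):
    p=np.radians(ph); s=.055+.008*(90-ph)/90
    ctrl.movel(W(s*np.cos(p)-.004*np.sin(p)-w,s*np.sin(p)+.004*np.cos(p)),max_speed=.05); st(ph)
    f=np.linalg.norm(get_state()["contact_force"])
    if f>12: print("STOP");break
im,d=vision.grab_frame("side"); cv2.imwrite("pics/side3.png",cv2.resize(im[100:250,170:370],None,fx=4,fy=4,interpolation=2))
a=np.hstack([cv2.imread("pics/side2.png"),cv2.imread("pics/side3.png")]); cv2.imwrite("pics/s23.png",cv2.resize(a,(800,300)))
```

```text
behind 10.8 xyz mm [-119.5    0.3   52.5] F [0.1 1.1 0.6]
a 11.9 xyz mm [-70.   0.  52.] F [-0.1  0.   0.4]
b 12.7 xyz mm [-40.   -0.1  54.9] F [0.1 0.6 0.2]
upright 13.3 xyz mm [-14.   -0.1  55.1] F [ 0.4 -1.1  0.2]
75 13.8 xyz mm [ 0.2 -0.1 55.3] F [0.6 0.7 0.9]
60 14.3 xyz mm [14.7 -0.2 51.7] F [-0.1  0.1 -0.4]
47 14.7 xyz mm [26.5 -0.2 45.4] F [ 0.1 -0.7 -0.6]
35 15.1 xyz mm [36.  -0.2 37.2] F [0.5 0.2 0.2]
24 15.5 xyz mm [43.1 -0.2 28. ] F [ 0.5  0.4 -1.6]
```

View pics/s23.png

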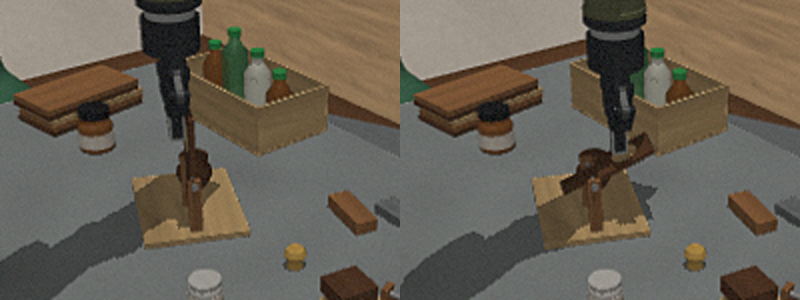

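The left view shows the leaf upright against the finger. In the right view it is over on the far side, about 25–30° above level. Now I press it down to just short of the stop, retreat and check.

Run:
```python
from h import *
for x,z in ((.049,.018),(.052,.011),(.053,.008),(.053,.006),(.053,.0045)):
    ctrl.movel(W(x,z),max_speed=.03); ctrl.pause(.2); st(z)
    if np.linalg.norm(get_state()["contact_force"])>8: print("stop reached");break
ctrl.movel(W(.05,.15),max_speed=.15)
ctrl.movel(W(-.2,.17),max_speed=.2); st("away")
im,d=vision.grab_frame("side"); cv2.imwrite("pics/side4.png",cv2.resize(im[130:250,190:350],None,fx=5,fy=5,interpolation=2))
for m in models.masks_of("side","turned_paddle")[:1]:
    P=maskpts("side",m["mask"],d)-PIV; x=P@U; k=(x>.02)&(x<.09)&(np.abs(P@V)<.025)&(P[:,2]>-.02)
    print(m["p"],k.sum(),"slope,z0",np.polyfit(x[k],P[k,2],1))
```

```text
0.018 16.3 xyz mm [49.   0.  18.1] F [0.1 0.  0. ]
0.011 16.9 xyz mm [52. -0. 11.] F [-0.5  0.4  0.1]
0.008 17.3 xyz mm [53. -0.  8.] F [-0.5 -0.6 -0.2]
0.006 17.8 xyz mm [53.  0.  6.] F [0.3 0.4 0.4]
0.0045 18.2 xyz mm [53.  -0.   4.5] F [-0.3  0.2  0.2]
away 20.7 xyz mm [-199.1   -0.2  169.8] F [0.9 1.3 0.9]
0.97 209 slope,z0 [0.00459293 0.00552113]
```

View pics/side4.png

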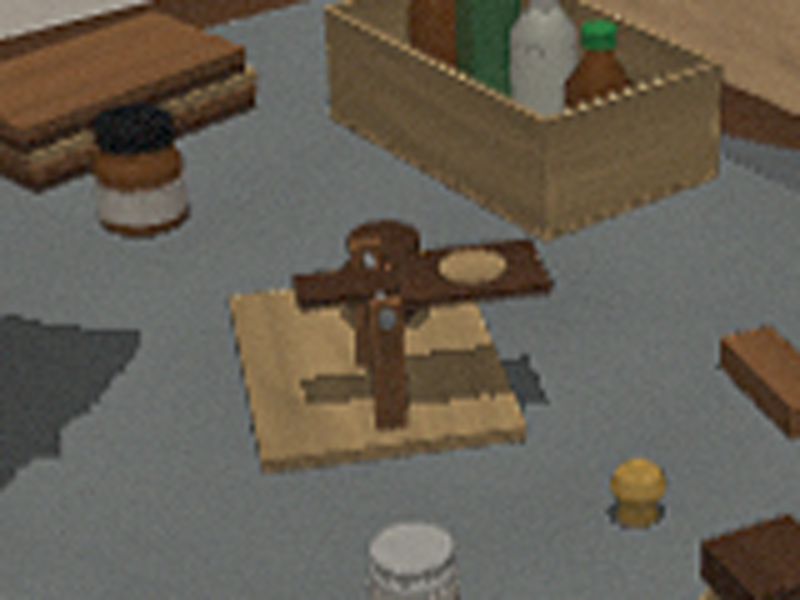

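The leaf lies level on the far side with its disc face up (crop ≈470,265). Its slope is about 0.005 rad, and the foot and bystanders in view haven't moved. I'll hand it in.

```bash
python3 -c "
from station import ticket; print(ticket.close_job())"
```

```text
the job is handed in; nothing more can be done
None
```

The turned foot's paddle now lies flat on the far side with its disc face up (about 0.005 rad off level by camera); the robot let go and backed clear, nothing else in the last picture had moved, and the job is handed in, with no verdict returned.

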